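# Shut and lock the instrument case under the bench shelf

### The job

Lock up the blue instrument case: swing the steel hasp by its orange tab over onto the lid so that it lies flat over the brass catch with the lid pressed fully shut, and only then throw the red-knobbed lever sideways across to its green-marked notch until it drops in. Feel for the notch rather than forcing the lever, and do not shift or tip the beaker, the bottle or the power adapter.

Things in the scene. Friction and masses are not known exactly. Their poses are not given: they have to be found in the camera images.
- case: Blue case with grey lid, fixed on the bench, 160 deep (x) x 360 wide (y) mm; origin: centre of its underside, front faces its own -x (towards the robot), +y left seen from the robot. Shut lid: top at 100 mm, y -180 to +45 mm. Black lock housing: top at 118 mm, y +50 to +180 mm.
- lid (a joint): Opening of the lid in rad about its far (+x) edge, 0 = shut, starts slightly ajar; stiff hinge, a few newtons at the front edge press it shut (the hasp can press it, or close it first).
- shelf_lip (a point): Middle of the lower front edge of the white shelf that stands over the rear of the case: 160 mm above the bench, at case x = -10 mm, y = 0. The lip is upright, 55 mm high, 460 mm long along case y. Near it the tool must lean back towards the case's -x side.
- catch (a point): Top of the brass staple (the catch) on the lid, 20 x 5 mm, 20 mm above the lid, 35 mm behind the hasp's hinge.
- hasp (a joint): Hasp angle, rad: 0 = flat on the shut lid over the catch, pi/2 upright, pi = pointing level at the robot (case -x), up to 3.8. Turns about a level axis along case y; stays where left. Steel strap 65 long, 22 wide (y), 4 thick, its slot passes over the staple. 29 mm free to either side of the strap.
- hasp_hinge (a point): Point on the hasp's hinge axis, middle of its width, on the case front at case (-88, 0, 103) mm.
- hasp_tab (a point): Middle of the orange tab at the hasp's end: 22 mm wide along case y (pinch across this), 6 thick, 30 tall at right angles to the strap. The point is 62 mm along the strap from the hinge and 17 mm off it, on the side that is up when shut (then 20 mm above the lid); it circles the hinge at 64 mm.
- lever (a joint): Lock lever's swing, rad, about its upright pivot: 0 = unlocked (start), grows counter-clockwise from above, stop at 1.45. At t the knob lies from the pivot at case (-56 cos(0.6-t), 56 sin(0.6-t)) mm. A sprung tooth under it rides on an aluminium plate; the plate's one notch, marked green, is somewhere from 0.93 to 1.27, set differently each time, not measured.
- latch (a joint): How far the sprung lever has dropped, in m: 0 = tooth riding on top of the strike plate, 0.006 = tooth fully down in the notch, where the lever can no longer swing.
- lever_pivot (a point): Foot of the lever's upright pivot, on the housing top, at case (-22, 130, 118) mm.
- knob: Red upright knob, free to spin on its pin at the lever's end, 18 mm in diameter, 30 mm tall; origin at the centre of its foot, 26 mm above the housing top (20 mm when dropped). Pushing it sideways takes 2 to 5 N; more than 45 N on it counts as forcing.
- beaker: Glass beaker, 68 mm wide, 85 mm tall, stands loose on the bench near the front of the case; origin at the centre of its foot.
- reagent: Amber jar, 56 mm wide, 100 mm tall, loose on the bench at the case's +y side; origin at the centre of its foot.
- adapter: Black power adapter, 55 x 75 x 40 mm, loose on the bench in front of the case's +y half; origin at the centre of its underside.

How it is judged (in metres and radians):
On the way, in this order (a step that is already met when the one before it is completed fails the run):
1. the hasp lies flat over the catch and the lid is shut, the lever not yet in its notch (value of joint hasp below 0.07 rad and value of joint lid below 0.02 rad and not (value of joint latch above 0.004 m)), for 0.2 s.
2. the lever has dropped into the marked notch (value of joint hasp below 0.07 rad and value of joint lid below 0.02 rad and value of joint latch above 0.004 m and value of joint lever above 0.8 rad), for 0.2 s.
At the end, for the whole second after the job is handed in: Lid shut (within 0.02 rad), hasp flat over the catch (within 0.07 rad), lever swung past 0.8 rad and dropped at least 4 mm into the marked notch (all of step 2); the robot touches nothing.
It fails at once if the lever's knob is forced (more than 45 N on it) (contact force between any of the fingers, the arm and knob above 45 N).
It fails at once if the beaker is shifted by more than 25 mm or tipped (distance of beaker from where it was at the start of the episode above 0.025 m or angle between beaker's own z axis and vertical above 0.35 rad).
It fails at once if the bottle is shifted by more than 25 mm or tipped (distance of reagent from where it was at the start of the episode above 0.025 m or angle between reagent's own z axis and vertical above 0.35 rad).
It fails at once if the power adapter is shifted by more than 25 mm or tipped (distance of adapter from where it was at the start of the episode above 0.025 m or angle between adapter's own z axis and vertical above 0.35 rad).
It also fails if it takes over 70 s, if anything falls off the work surface, if the arm or the gripper's body presses on something with over 40 N, if the wrist force passes 120 N, or if a joint passes its speed limit or range.

### The arm

A 6-joint arm with a two-finger parallel gripper is mounted at the origin on the work surface. World frame = base frame: x ahead of the robot, y to its left, z up, the work surface at z = 0. Lengths are in mm, angles in rad, forces in N, time in s.
With the tool pointing down it reaches from about 350 to 975 mm from the base axis. Payload 7.1 kg.
Tool frame: the origin (TCP) lies midway between the tips of the shut fingers; the grasp point (between the pads) lies 19 mm behind it; z points along the fingers, y is the line along which they close (so a half turn about z gives the same grasp; the last joint's range is limited). The gripper opens to 88 mm and grips with 3 to 60 N. Pads are 20 mm wide; open, the fingers measure 115 mm over their backs; the gripper's body (75 mm by 178 mm) begins 61 mm behind the grasp point.
Start: joints at [-0.019, 0.423, 1.63, -0, 1.089, -0.019], TCP at [624.984, 0.026, 222.675] pointing down, gripper open.
Joint ranges: [-3, 3], [-0.9, 2.11], [0.09, 2.58], [-1.31, 4.45], [0.11, 2.69], [-2.54, 2.54]. Speed limits (rad/s): [2.39, 2.39, 3.01, 3.14, 3.14, 3.14].

### API

Orientations are given as a rotation vector (axis times angle).
In Python, from workcell import get_obs, get_image, camera_params, close_job gives the robot as it stands.
- The arm moves only by the shell command python3 -m creep 'ROWS' [OPENING]. ROWS is a JSON object of lists of equal length, an entry for each row: "delta_pos": the shift along the tool's x, y, z in m, a list of three; "twist": the turn, a rotation vector about the tool's x, y, z in degrees, a list of three. A call has 1 to 20 rows; each row shifts and turns the commanded pose from where the row before left it, along the tool's axes as they then stand; what a row does not reach is not made up. A row lasts 1/12 s, in which the tool goes at most 41.7 mm and 7.16 degrees, less where a joint would pass 70% of its speed; a pose out of reach is approached as far as the arm can. A call with a gripper value outside its range is refused whole. OPENING is the opening, from 0 (shut) to 1 (fully open), set as the call begins (- or left out, the last holds). The fingers move at their own pace and stop on an object; the grip force is fixed at half the most. Time passes only in rows, so rows that do not move let the fingers close. It gives the time, the measured TCP pose, the force, the opening and the grip force at its end, in the units of the state.
- get_obs(): the state, without advancing time (a new reading comes with each control period).
- get_image(name): name is "scene" or "side" or "wrist"; returns (picture, depth): 400x640x3 uint8, red, green, blue; 400x640 float32, mm along the optical axis (not along the pixel's ray), 0 where there is no reading.
- camera_params(name): a dict with "camera_matrix" (3x3 intrinsics, pixels), "extrinsics" (4x4, takes a point from camera to world coordinates). Camera axes: x right, y down, z forward; pixel columns grow to the right and rows downward; lengths in mm; the calibration is good to about 2 mm. A picture is of the moment at which its call begins: read the wrist's pose just before it. camera_params takes no time and is no camera call; for the wrist camera it gives the pose at the moment of the call.
- close_job(): hands the job in; it is judged then, once.
The state is a dict: "t": time; "qpos": joint angles; "qvel": joint speeds; "joint_torque": joint torques, N m; "ee_pos": TCP position; "orientation": TCP orientation; "ft_force": force on the tool from outside, world axes, zero at the start; "moment": the same for the moment, N m; "width": finger opening in mm; "grasp_force": force on a finger pad.
Only numpy, scipy, OpenCV 4.12 (cv2) and the standard library are available. Lean on these libraries where they do the work, as an engineer would, in place of code of your own. Each camera call takes 0.05 s, during which the arm holds its last target. There are 200 camera calls.

## Working session

There is one attempt and no reset: what is moved stays moved. The work goes in short steps, Python scripts to look and compute and a shell command to move; the robot and the scene stay as the last step left them, time stands still between calls to the robot, and variables do not carry over. Pictures are saved under pics/ and viewed, at most 12 in all, crops included, and the job is handed in when it is done.

```bash
mkdir -p pics; ls; python3 - <<'E'
from workcell import get_obs,get_image,camera_params
import cv2,numpy as np
print(get_obs())
for n in("scene","side"):
    im,d=get_image(n);cv2.imwrite(f"pics/{n}0.png",im[...,::-1]);np.savez(f"pics/{n}0.npz",im=im,d=d)
    p=camera_params(n);print(n,p)
E
```

```text
pics
{'t': 0.0, 'qpos': array([-1.90191603e-02,  4.23817250e-01,  1.63066429e+00,  4.07239881e-06,
        1.08857616e+00, -1.89956591e-02]), 'qvel': array([ 0.0011968 , -0.00023332,  0.00120051, -0.00136939,  0.00021276,
        0.00151047]), 'joint_torque': array([ 1.28069914e-03, -5.44622147e+01, -2.73670936e+01,  6.42951974e-02,
        2.27214623e-02, -1.51321510e-04]), 'ee_pos': array([6.24465451e+02, 2.50292527e-02, 2.21926516e+02]), 'orientation': array([-2.22072129e+00, -2.22066491e+00,  1.59142252e-03]), 'ft_force': array([-0.47475511, -0.13039767, -0.58466769]), 'moment': array([0.03404938, 0.05706074, 0.01142835]), 'grasp_force': 0.0, 'width': 87.42192099301792}
scene {'camera_matrix': array([[513.64831172,   0.        , 317.54007468],
       [  0.        , 513.64831172, 193.23146713],
       [  0.        ,   0.        ,   1.        ]]), 'extrinsics': array([[-5.88664633e-01,  4.13196817e-01, -6.94796618e-01,
         1.45717833e+03],
       [ 8.08373044e-01,  3.03697733e-01, -5.04282369e-01,
         6.24606336e+02],
       [ 2.64028863e-03, -8.58508053e-01, -5.12793283e-01,
         7.38111983e+02],
       [ 0.00000000e+00,  0.00000000e+00,  0.00000000e+00,
         1.00000000e+00]])}
side {'camera_matrix': array([[363.64197101,   0.        , 320.93048675],
       [  0.        , 363.64197101, 202.03389968],
       [  0.        ,   0.        ,   1.        ]]), 'extrinsics': array([[-7.28424783e-01, -4.08909788e-01,  5.49718219e-01,
         2.01487080e+02],
       [-6.85052726e-01,  4.46422858e-01, -5.75681678e-01,
         4.67905936e+02],
       [-1.00049054e-02, -7.95926766e-01, -6.05310239e-01,
         5.97682413e+02],
       [ 0.00000000e+00,  0.00000000e+00,  0.00000000e+00,
         1.00000000e+00]])}
```

View pics/scene0.png

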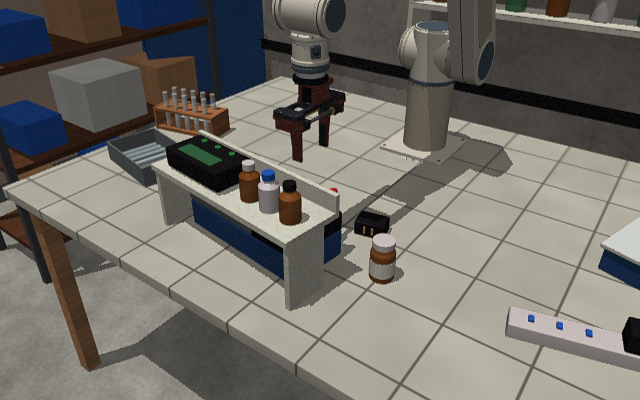

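View pics/side0.png

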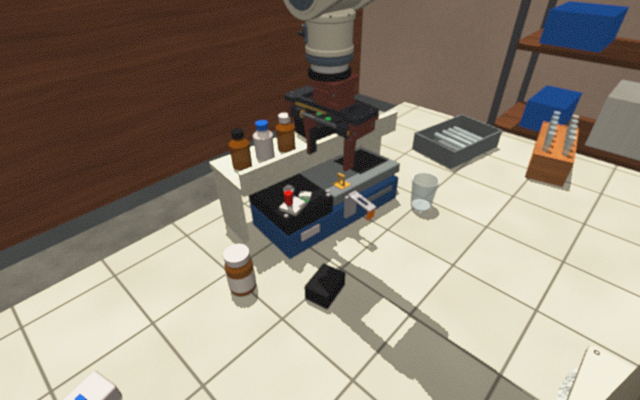

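```bash
cat > h.py <<'E'
import numpy as np,cv2
from workcell import get_obs,get_image,camera_params
from scipy.spatial.transform import Rotation as R
def cloud(n,d,P=None):
    P=P or camera_params(n);K=P["camera_matrix"];E=P["extrinsics"]
    v,u=np.mgrid[:400,:640]
    c=np.stack([(u-K[0,2])/K[0,0]*d,(v-K[1,2])/K[1,1]*d,d],-1)
    return c@E[:3,:3].T+E[:3,3]
def ray(n,u,v,z,P=None):
    P=P or camera_params(n);K=P["camera_matrix"];E=P["extrinsics"]
    r=E[:3,:3]@np.array([(u-K[0,2])/K[0,0],(v-K[1,2])/K[1,1],1]);return E[:3,3]+r*(z-E[2,3])/r[2]
E
python3 - <<'E'
from h import *
z=np.load("pics/side0.npz");im=z["im"];d=z["d"];X=cloud("side",d)
hsv=cv2.cvtColor(im,cv2.COLOR_RGB2HSV);H,S,V=[hsv[...,i].astype(int) for i in range(3)]
box=np.zeros((400,640),bool);box[150:310,215:445]=1
def rep(n,m):
    k,l,st,c=cv2.connectedComponentsWithStats((m&box).astype(np.uint8))
    for i in range(1,k):
        if st[i,4]>8:
            p=X[(l==i)&(d>0)];print(n,st[i],c[i].round(1),np.median(p,0).round(1),p.min(0).round(0),p.max(0).round(0))
rep("red",((H<4)|(H>176))&(S>200)&(V>100))
rep("orange",(H>=5)&(H<=16)&(S>180)&(V>120))
rep("brass",(H>16)&(H<28)&(S>150)&(V>120))
rep("green",(H>45)&(H<80)&(S>90)&(V>60))
rep("blue",(H>100)&(H<120)&(S>120)&(V>40))
cr=cv2.resize(im[150:310,215:445],None,fx=3.4,fy=3.4,interpolation=cv2.INTER_CUBIC);cv2.imwrite("pics/crop.png",cr[...,::-1])
E
```

```text
red [284 191   9  14  80] [287.8 196.9] [653.   91.1 168.1] [648.  31. 118.] [709.  96. 175.]
orange [367 211   7   8  36] [369.8 214.6] [556.2 -59.5  83.7] [554. -71.  74.] [559. -51.  94.]
orange [226 266  14   7  28] [231.5 270. ] [653.  245.   76.5] [642. 234.  73.] [667. 248.  80.]
brass [338 173   6   5  14] [340.6 174.9] [658.5 -76.1 137.2] [ 649. -116.  107.] [696. -72. 139.]
brass [334 179  16  10  83] [341.  183.8] [650.2 -73.2 113.5] [639. -91. 110.] [672. -61. 131.]
green [303 199   7   4  11] [306.4 200.2] [663.7  30.5 120.1] [657.  28. 119.] [671.  33. 121.]
blue [361 176  36  31 439] [381.7 190.5] [ 612.8 -195.1   65.8] [ 604. -244.   10.] [ 634. -124.   73.]
blue [ 252  203  114   55 1841] [303.6 229. ] [644.5  74.6  41.1] [ 618. -133.    8.] [792. 107.  86.]
```

View pics/crop.png

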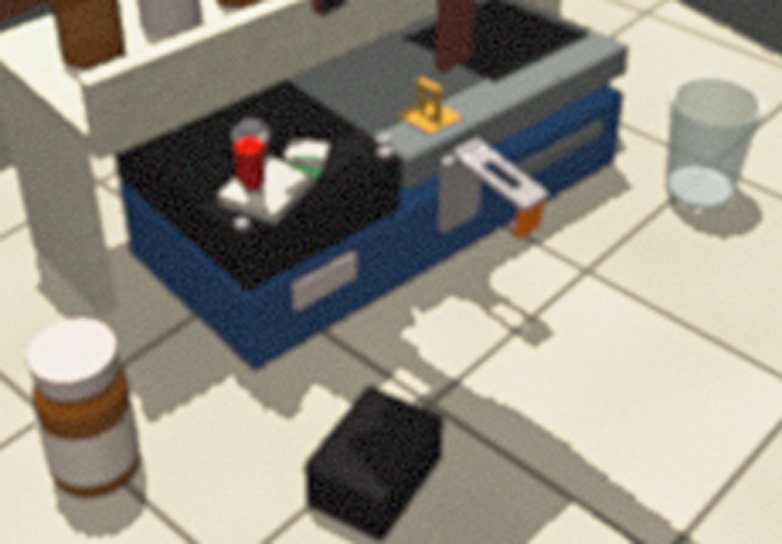

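```bash
python3 - <<'E'
from h import *
z=np.load("pics/side0.npz");im=z["im"];d=z["d"];X=cloud("side",d)
hsv=cv2.cvtColor(im,cv2.COLOR_RGB2HSV);H,S,V=[hsv[...,i].astype(int) for i in range(3)]
blue=(H>100)&(H<120)&(S>120)&(V>40)&(d>0)
m=blue&(X[...,2]>10)&(X[...,2]<85);m[:,:253]=0;m[:150]=0;m[260:]=0;m[:,400:]=0
P=X[m]
rng=np.random.default_rng(0)
def line(P,tol=2.5):
    best=0
    for _ in range(400):
        a,b=P[rng.choice(len(P),2,False),:2];t=b-a;L=np.hypot(*t)
        if L<40: continue
        n=np.array([-t[1],t[0]])/L;i=abs((P[:,:2]-a)@n)<tol
        if i.sum()>best:best=i.sum();I=i
    f=cv2.fitLine(P[I][:,:2].astype(np.float32),cv2.DIST_HUBER,0,.01,.01).ravel();return f,I
f,I=line(P);print("front",f,np.degrees(np.arctan2(f[1],f[0])),I.sum(),len(P))
Q=P[I];s=(Q[:,:2]-f[2:])@f[:2];print("ends",f[2:]+f[:2]*np.percentile(s,.5),f[2:]+f[:2]*np.percentile(s,99.5))
f2,I2=line(P[~I]);print("end face",f2,np.degrees(np.arctan2(f2[1],f2[0])),I2.sum())
w=(S<60)&(V>90)&(d>0)&(X[...,2]>168)&(X[...,2]<205)&(X[...,0]>600)&(X[...,0]<900)&(abs(X[...,1])<350)
f3,I3=line(X[w]);Q=X[w][I3];s=(Q[:,:2]-f3[2:])@f3[:2]
print("lip",f3,np.degrees(np.arctan2(f3[1],f3[0])),I3.sum(),f3[2:]+f3[:2]*s.min(),f3[2:]+f3[:2]*s.max())
# front corner (intersection)
A=np.array([[f[0],-f2[0]],[f[1],-f2[1]]]);k=np.linalg.solve(A,f2[2:]-f[2:]);print("corner",f[2:]+k[0]*f[:2])
# objects
def obj(n,r,zr,c=None):
    b=np.zeros(m.shape,bool);b[r[0]:r[1],r[2]:r[3]]=1
    p=X[b&(d>0)&(X[...,2]>zr[0])&(X[...,2]<zr[1])];print(n,np.percentile(p,2,0).round(),np.percentile(p,98,0).round(),np.median(p,0).round())
obj("jar top",(240,270,220,256),(92,106));obj("adapter top",(262,308,300,350),(34,46));obj("beaker",(170,215,408,442),(15,90))
# knob, top points, catch
for nm,r,c in(("knob",(182,206,282,296),((H<4)|(H>176))&(S>150)),("brass",(172,182,336,346),(H>16)&(H<28)&(S>150))):
    b=np.zeros(m.shape,bool);b[r[0]:r[1],r[2]:r[3]]=1;p=X[b&c&(d>0)];print(nm);print(p[np.argsort(p[:,2])][-25:].round())
E
```

```text
front [ 1.2266736e-01  9.9244785e-01  6.3143671e+02 -3.1733330e+01] 82.953926 1404 2243
ends [ 605.59314584 -240.82225849] [648.39726798 105.48714318]
end face [ 9.92677450e-01 -1.20794974e-01  7.16083435e+02  9.79665070e+01] -6.9379854 631
lip [ 1.2241299e-01  9.9247926e-01  7.0229803e+02 -2.8774450e+01] 82.96861 1859 [ 667.80172701 -308.45776568] [724.1043647  148.02321566]
corner [648.48444 106.19236]
jar top [640. 202.  93.] [685. 247. 102.] [660. 225. 101.]
adapter top [499.  82.  35.] [556. 155.  43.] [526. 122.  41.]
beaker [ 506. -295.   17.] [ 567. -232.   87.] [ 534. -248.   63.]
knob
[[654.  89. 173.]
 [654.  80. 173.]
 [660.  86. 173.]
 [661.  82. 173.]
 [656.  87. 173.]
 [658.  85. 173.]
 [657.  88. 173.]
 [657.  80. 174.]
 [657.  94. 174.]
 [650.  92. 174.]
 [661.  93. 174.]
 [654.  91. 174.]
 [659.  92. 174.]
 [655.  93. 174.]
 [656.  84. 174.]
 [658.  90. 174.]
 [654.  83. 174.]
 [661.  85. 174.]
 [650.  84. 174.]
 [664.  87. 174.]
 [660.  88. 174.]
 [663.  91. 174.]
 [661.  90. 175.]
 [650.  89. 175.]
 [651.  86. 175.]]
brass
[[665. -73. 118.]
 [664. -79. 118.]
 [661. -76. 118.]
 [662. -73. 122.]
 [662. -77. 124.]
 [650. -73. 125.]
 [663. -78. 125.]
 [646. -73. 127.]
 [664. -79. 127.]
 [649. -72. 129.]
 [647. -73. 129.]
 [648. -75. 131.]
 [649. -73. 131.]
 [659. -73. 135.]
 [649. -75. 136.]
 [662. -73. 137.]
 [652. -75. 137.]
 [658. -75. 137.]
 [650. -77. 137.]
 [656. -76. 138.]
 [662. -76. 138.]
 [663. -74. 138.]
 [658. -72. 139.]
 [653. -76. 139.]
 [659. -76. 139.]]
```

```bash
cat >> h.py <<'E'
O=np.array([705.8,-82.3,0]);C=R.from_euler("z",-7.04,degrees=True).as_matrix()
def pose():
    o=get_obs();return C.T@(o["ee_pos"]-O),R.from_rotvec(o["orientation"]),o
def want(lean,yaw=0): # tool x=case x, y=-case y, z down; leaned (deg)
    return R.from_matrix(C)*R.from_euler("x",180,degrees=True)*R.from_euler("y",lean,degrees=True)
def go(p,lean):  # single turn then shift: print rotation (deg, tool) and delta after it (mm, tool)
    q,r,o=pose();w=want(lean);tw=(r.inv()*w).as_rotvec(degrees=True)
    print("case tcp",q.round(1),"F",C.T@o["ft_force"],"twist",tw.round(2),"delta after turn mm",w.inv().apply(C@(np.array(p)-q)).round(1))
def path(pts,leans,n=1): # per-row deltas expressed in axes at row start
    for i in range(1,len(pts)):
        w=want(leans[i-1]);print((w.inv().apply(C@(np.array(pts[i])-np.array(pts[i-1])))/1000).round(4).tolist(),[0,round(leans[i]-leans[i-1],2),0])
E
python3 -m creep '{"delta_pos":[[0,-0.03,0],[0,-0.03,0],[0,0,0],[0,0,0],[0,0,0],[0,0,0],[0,0,0],[0,0,0],[0,0,0],[0,0,0],[0,0,0],[0,0,0],[0,0,0],[0,0,0],[0,0,0],[0,0,0],[0,0,0]],"twist":[[0,0,0],[0,0,6.93],[0,0,6.93],[0,0,6.93],[0,0,6.93],[0,0,6.93],[0,0,6.93],[0,0,6.93],[0,0,6.93],[0,0,6.93],[0,0,6.93],[0,0,6.93],[0,0,6.93],[0,0,6.93],[0,0,6.93],[0,0,0],[0,0,0]]}' 0.51
python3 - <<'E'
from h import *
go((-150,0,150),15)
print(get_obs()["qpos"])
E
```

```text
t: 1.52
ee_pos: [564.8, 0.1, 222.4]
orientation: [-3.136, 0.187, 0.001]
ft_force: [-0.1, -0.3, -0.9]
width: 44.7
grasp_force: 0.0
case tcp [-150.    64.4  222.4] F [-0.06704613 -0.35902376 -0.90323272] twist [-0.03 15.03  0.23] delta after turn mm [-18.7  64.4  70. ]
[-2.09996774e-02  3.35884626e-01  1.76482023e+00  4.94609826e-05
  1.04141868e+00  1.66863250e+00]
```

```bash
python3 -m creep '{"delta_pos":[[0,0,0],[0,0,0],[0,0,0],[-0.0062,0.0215,0.0233],[-0.0062,0.0215,0.0233],[-0.0062,0.0215,0.0233],[0,0,0],[0,0,0]],"twist":[[0,5,0],[0,5,0],[0,5,0],[0,0,0],[0,0,0],[0,0,0],[0,0,0],[0,0,0]]}'
python3 - <<'E'
from h import *
go((-150,0,76),15)
print(get_obs()["qpos"])
im,d=get_image("wrist");P=camera_params("wrist");im2,_=get_image("side")
X=(cloud("wrist",d,P)-O)@C
hsv=cv2.cvtColor(im,cv2.COLOR_RGB2HSV);m=(hsv[...,0]>=5)&(hsv[...,0]<=16)&(hsv[...,1]>180)&(hsv[...,2]>100)&(d>0)
p=X[m];p=p[(p[:,0]>-200)&(p[:,0]<0)&(abs(p[:,1])<50)];print(len(p))
if len(p):print(np.percentile(p,[3,50,97],axis=0))
cv2.imwrite("pics/w1.png",np.vstack([im[...,::-1][:300],cv2.resize(im2[150:290,230:530],(640,299))[...,::-1]]))
E
```

```text
t: 2.18
ee_pos: [556.2, -64.6, 149.2]
orientation: [3.094, -0.189, 0.402]
ft_force: [1.6, 0.4, 1.0]
width: 44.3
grasp_force: 0.0
case tcp [-150.6   -0.8  149.2] F [1.53800987 0.61321574 1.03265731] twist [0.02 0.18 0.05] delta after turn mm [-18.3  -0.8  70.9]
[-0.13900876  0.34090212  2.00459765  0.00754109  0.53741233  1.54777265]
0
```

View pics/w1.png

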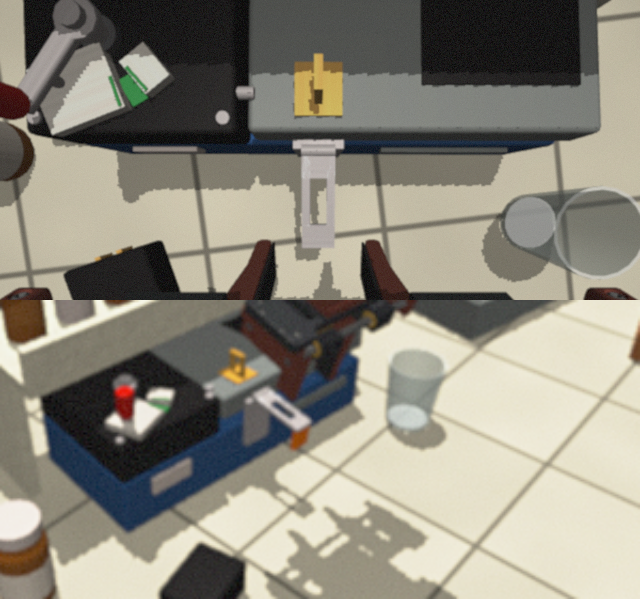

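```bash
python3 -m creep '{"delta_pos":[[-0.0055,0,0.0225],[-0.0055,0,0.0225],[-0.005,0,0.0225],[0,0,0],[0,0,0]],"twist":[[0,0,0],[0,0,0],[0,0,0],[0,0,0],[0,0,0]]}'
python3 -m creep '{"delta_pos":[[0,0,0],[0,0,0],[0,0,0],[0,0,0],[0,0,0],[0,0,0]],"twist":[[0,0,0],[0,0,0],[0,0,0],[0,0,0],[0,0,0],[0,0,0]]}' 0
python3 - <<'E'
from h import *
q,r,o=pose();print(q,o["qpos"])
# arc plan: tab about hinge; keep offset of grip along arc
h=np.radians(np.linspace(180,20,17));L=np.linspace(15,40,17)
rel=q-np.array([-150,0,86]);print("rel",rel)
pts=[]
for a,l in zip(h,L):
    t=np.array([-88+62*np.cos(a)-17*np.sin(a),0,103+62*np.sin(a)+17*np.cos(a)])
    s=8*np.array([np.sin(np.radians(l)),0,-np.cos(np.radians(l))])
    pts.append(t+s)
print(np.round(pts[0],1));path(pts,L)
E
```

```text
t: 2.7
ee_pos: [559.5, -63.4, 81.3]
orientation: [3.094, -0.187, 0.406]
ft_force: [-0.1, -0.4, -0.1]
width: 44.7
grasp_force: 0.0
t: 3.2
ee_pos: [560.0, -64.9, 82.0]
orientation: [3.092, -0.19, 0.41]
ft_force: [-0.2, -4.2, 1.5]
width: 21.8
grasp_force: 30.0
[-146.83666462   -0.63542907   82.0338573 ] [-0.13852438  0.46703828  2.03028796  0.00968111  0.3803142   1.54620553]
rel [ 3.16333538 -0.63542907 -3.9661427 ]
[-147.9    0.    78.3]
[0.0011, 0.0, -0.0112] [0, np.float64(1.56), 0]
[0.0034, 0.0, -0.0108] [0, np.float64(1.56), 0]
[0.0054, 0.0, -0.0099] [0, np.float64(1.56), 0]
[0.0073, 0.0, -0.0087] [0, np.float64(1.56), 0]
[0.0089, 0.0, -0.0071] [0, np.float64(1.56), 0]
[0.0102, 0.0, -0.0052] [0, np.float64(1.56), 0]
[0.011, 0.0, -0.0031] [0, np.float64(1.56), 0]
[0.0114, 0.0, -0.0009] [0, np.float64(1.56), 0]
[0.0113, 0.0, 0.0014] [0, np.float64(1.56), 0]
[0.0108, 0.0, 0.0036] [0, np.float64(1.56), 0]
[0.0099, -0.0, 0.0056] [0, np.float64(1.56), 0]
[0.0086, -0.0, 0.0075] [0, np.float64(1.56), 0]
[0.0069, -0.0, 0.009] [0, np.float64(1.56), 0]
[0.005, -0.0, 0.0102] [0, np.float64(1.56), 0]
[0.0028, -0.0, 0.0109] [0, np.float64(1.56), 0]
[0.0006, -0.0, 0.0112] [0, np.float64(1.56), 0]
```

```bash
python3 -m creep '{"delta_pos":[[0.0006,0,-0.0056],[0.0006,0,-0.0056],[0.0017,0,-0.0054],[0.0017,0,-0.0054],[0.0027,0,-0.005],[0.0027,0,-0.005],[0,0,0]],"twist":[[0,0.8,0],[0,0.8,0],[0,0.8,0],[0,0.8,0],[0,0.8,0],[0,0.8,0],[0,0,0]]}'
python3 - <<'E'
from h import *
q,r,o=pose();print(q,C.T@o["ft_force"],o["moment"])
E
```

```text
t: 3.78
ee_pos: [561.6, -65.1, 116.4]
orientation: [3.066, -0.189, 0.544]
ft_force: [5.7, -6.8, -3.9]
width: 21.5
grasp_force: 30.0
[-145.22975277   -0.60586294  116.39434345] [ 6.50900629 -6.03598952 -3.88185661] [-0.87075494 -0.35800783 -0.30890479]
```

```bash
python3 -m creep '{"delta_pos":[[0.0037,0,-0.0044],[0.0037,0,-0.0044],[0.0045,0,-0.0036],[0.0045,0,-0.0036],[0.0051,0,-0.0026],[0.0051,0,-0.0026],[0.0055,0,-0.0016],[0.0055,0,-0.0016],[0.0057,0,-0.0005],[0.0057,0,-0.0005],[0,0,0],[0,0,0]],"twist":[[0,0.8,0],[0,0.8,0],[0,0.8,0],[0,0.8,0],[0,0.8,0],[0,0.8,0],[0,0.8,0],[0,0.8,0],[0,0.8,0],[0,0.8,0],[0,0,0],[0,0,0]]}'
python3 - <<'E'
from h import *
q,r,o=pose();print(q,C.T@o["ft_force"],o["moment"],np.degrees(np.arccos(-r.as_matrix()[2,2])))
im2,_=get_image("side");cv2.imwrite("pics/s2.png",cv2.resize(im2[110:260,250:450],(800,600))[...,::-1])
E
```

```text
t: 4.78
ee_pos: [592.2, -68.9, 156.1]
orientation: [3.018, -0.186, 0.739]
ft_force: [2.2, -5.7, -9.6]
width: 21.7
grasp_force: 30.0
[-114.36967384   -0.60447205  156.14322363] [ 2.86340092 -5.38850842 -9.59657129] [-0.72407418  1.13902216 -0.40492602] 27.512375786543316
```

View pics/s2.png

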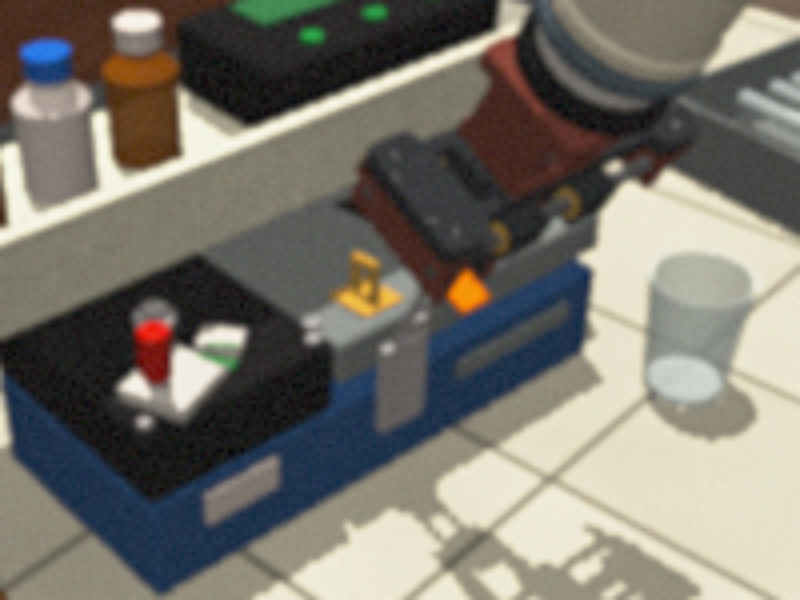

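```bash
python3 -m creep '{"delta_pos":[[0.0057,0,0.0007],[0.0057,0,0.0007],[0.0054,0,0.0018],[0.0054,0,0.0018],[0.005,0,0.0028],[0.005,0,0.0028],[0.0043,0,0.0037],[0.0043,0,0.0037],[0.0035,0,0.0045],[0.0035,0,0.0045],[0,0,0],[0,0,0]],"twist":[[0,0.8,0],[0,0.8,0],[0,0.8,0],[0,0.8,0],[0,0.8,0],[0,0.8,0],[0,0.8,0],[0,0.8,0],[0,0.8,0],[0,0.8,0],[0,0,0],[0,0,0]]}'
python3 - <<'E'
from h import *
q,r,o=pose();print(q,C.T@o["ft_force"],o["moment"],np.degrees(np.arccos(-r.as_matrix()[2,2])))
E
```

```text
t: 5.83
ee_pos: [646.5, -75.6, 160.6]
orientation: [2.961, -0.182, 0.92]
ft_force: [-6.2, -3.1, -9.7]
width: 21.3
grasp_force: 30.0
[-59.69479632  -0.65669789 160.64798367] [-5.77549629 -3.87681815 -9.70730065] [-0.41523224  2.26508096 -0.4155563 ] 34.52169220075833
```

```bash
python3 -m creep '{"delta_pos":[[0.0025,0,0.0051],[0.0025,0,0.0051],[0.0014,0,0.0055],[0.0014,0,0.0055],[0.0003,0,0.0056],[0.0003,0,0.0056],[0,0,0],[0,0,0]],"twist":[[0,0.8,0],[0,0.8,0],[0,0.8,0],[0,0.8,0],[0,0.8,0],[0,0.8,0],[0,0,0],[0,0,0]]}'
python3 - <<'E'
from h import *
q,r,o=pose();print(q,C.T@o["ft_force"],o["moment"],np.degrees(np.arccos(-r.as_matrix()[2,2])))
im2,_=get_image("side");cv2.imwrite("pics/s3.png",cv2.resize(im2[110:260,250:450],(800,600))[...,::-1])
go((-28,0,112),39)
E
```

```text
t: 6.5
ee_pos: [684.6, -82.1, 166.6]
orientation: [2.951, -0.177, 0.974]
ft_force: [1.0, -0.3, 0.1]
width: 2.6
grasp_force: 0.0
[-21.08836467  -2.44035394 166.58950846] [ 0.99392823 -0.15715351  0.11960533] [0.01195472 0.32135018 0.01059938] 36.52816661753306
case tcp [-18.8  -2.6 169. ] F [-4.97624164 -0.52120859 -1.95641612] twist [-0.54  2.18 -0.01] delta after turn mm [-43.   -2.6  38.5]
```

View pics/s3.png

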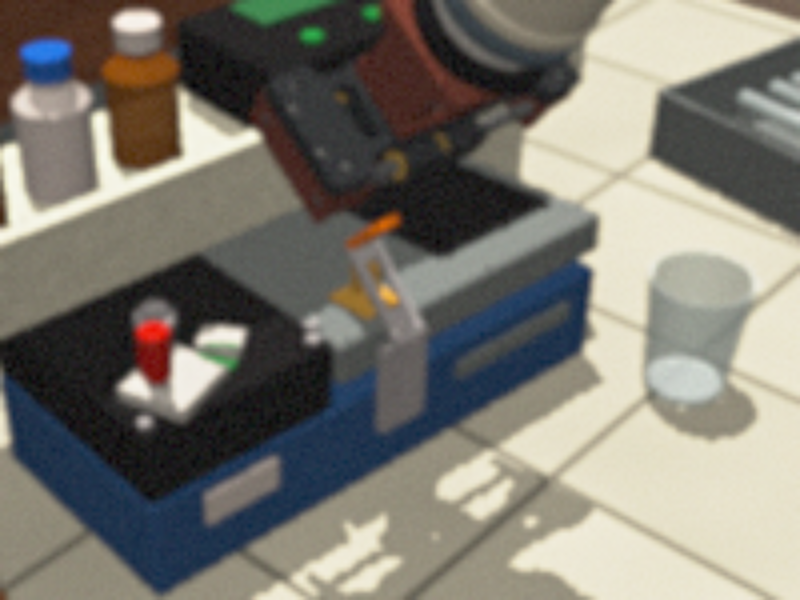

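```bash
python3 -m creep '{"delta_pos":[[0,0,-0.03],[0,0,-0.03],[0,0.039,0],[0,0.039,0],[0,0.039,0],[0,0,0],[0,0,0]],"twist":[[0,0,0],[0,0,0],[0,0,0],[0,0,0],[0,0,0],[0,0,0],[0,0,0]]}' 0
python3 - <<'E'
from h import *
go((-65,-118,125),36)
im,d=get_image("side");X=(cloud("side",d)-O)@C
hsv=cv2.cvtColor(im,cv2.COLOR_RGB2HSV);m=(hsv[...,0]>=5)&(hsv[...,0]<=16)&(hsv[...,1]>180)&(hsv[...,2]>100)&(d>0)
p=X[m];p=p[(abs(p[:,0]+88)<90)&(abs(p[:,1])<30)];print(len(p),np.percentile(p,[3,50,97],axis=0))
E
```

```text
t: 7.13
ee_pos: [642.7, -163.3, 218.4]
orientation: [2.944, -0.182, 0.981]
ft_force: [0.1, 1.1, -1.1]
width: 0.3
grasp_force: 0.0
case tcp [-52.7 -88.2 218.4] F [-0.01202966  1.06925564 -1.09318244] twist [-0.32 -0.85 -0.16] delta after turn mm [-64.8  29.8  68.3]
30 [[-66.05678352  -8.44137348 156.92702278]
 [-63.98935122   3.53381128 167.49724366]
 [-52.0865863   11.78732554 170.46753955]]
```

```bash
python3 -m creep '{"delta_pos":[[-0.0216,0.01,0.02],[-0.0216,0.01,0.02],[-0.0216,0.01,0.02],[0,0,0.004],[0,0,0.004],[0,0,0]],"twist":[[0,0,0],[0,0,0],[0,0,0],[0,0,0],[0,0,0],[0,0,0]]}'
python3 - <<'E'
from h import *
go((-65,-118,98),36)
E
```

```text
t: 7.68
ee_pos: [638.2, -174.0, 160.7]
orientation: [2.955, -0.171, 0.985]
ft_force: [-0.5, -0.1, -0.5]
width: 0.7
grasp_force: 0.0
case tcp [-55.8 -99.3 160.7] F [-0.51539354 -0.17875525 -0.50200035] twist [-1.02 -0.82  0.09] delta after turn mm [-44.3  18.7  45.4]
```

```bash
python3 -m creep '{"delta_pos":[[-0.0088,0.0038,0.006],[-0.0088,0.0038,0.006],[-0.0088,0.0038,0.006],[-0.0088,0.0038,0.006],[-0.0088,0.0038,0.006],[0,0,0],[0,0,0]],"twist":[[0,0,0],[0,0,0],[0,0,0],[0,0,0],[0,0,0],[0,0,0],[0,0,0]]}'
python3 - <<'E'
from h import *
go((-65,-118,98),36);print(get_obs()["qpos"])
E
```

```text
t: 8.27
ee_pos: [618.5, -190.8, 110.4]
orientation: [2.955, -0.172, 0.985]
ft_force: [-0.5, -0.0, -0.0]
width: 0.3
grasp_force: 0.0
case tcp [ -73.3 -118.4  110.4] F [-0.52128083 -0.10765532 -0.04978376] twist [-1.01 -0.82  0.05] delta after turn mm [-0.6 -0.4 15. ]
[-0.40601612  0.49688203  2.06993619  1.80304616  0.19062664 -0.46660479]
```

```bash
python3 -m creep '{"delta_pos":[[0,0,0.003],[0,0,0.003],[0,0,0.003],[0,0,0.003],[0,0,0]],"twist":[[0,-1,0],[0,-1,0],[0,-1,0],[0,-1,0],[0,0,0]]}'
python3 - <<'E'
from h import *
go((-65,-118,98),32)
E
```

```text
t: 8.68
ee_pos: [627.0, -192.4, 104.5]
orientation: [2.986, -0.172, 0.889]
ft_force: [-2.6, 0.2, 14.5]
width: 0.4
grasp_force: 6.5
case tcp [ -64.7 -118.9  104.5] F [-2.61415679 -0.13658475 14.47740591] twist [-0.88 -1.11  0.21] delta after turn mm [-3.7 -0.9  5.3]
```

```bash
python3 -m creep '{"delta_pos":[[0,0,-0.015],[0,0,-0.025],[0.003,0,-0.025],[0.01,0,-0.02],[0.01,0,-0.01],[0,0,0],[0,0,0]],"twist":[[0,0,0],[0,0,0],[0,0,0],[0,0,0],[0,0,0],[0,0,0],[0,0,0]]}'
python3 - <<'E'
from h import *
go((-84,0,190),32);print(get_obs()["qpos"])
im,d=get_image("side");X=(cloud("side",d)-O)@C
hsv=cv2.cvtColor(im,cv2.COLOR_RGB2HSV);m=(hsv[...,0]>=17)&(hsv[...,0]<=28)&(hsv[...,1]>150)&(hsv[...,2]>100)&(d>0)
p=X[m];p=p[(abs(p[:,0]+53)<20)&(abs(p[:,1])<15)];print(len(p),p.max(0),p.min(0))
E
```

```text
t: 9.27
ee_pos: [594.0, -189.6, 194.5]
orientation: [2.988, -0.172, 0.886]
ft_force: [0.4, 0.3, -1.1]
width: 0.4
grasp_force: 0.0
case tcp [ -97.8 -120.2  194.5] F [ 0.39859263  0.32263019 -1.13155998] twist [-0.91 -1.01  0.2 ] delta after turn mm [   9.4 -120.2   11.2]
[-0.41332215  0.30444727  2.04410109  0.63086832  0.2945101   0.71120371]
57 [-37.89919181  12.82837802 123.76789948] [-71.99504353 -10.53871167  99.99725022]
```

```bash
python3 -m creep '{"delta_pos":[[0,-0.02,0],[0,-0.02,0],[0,-0.02,0],[0,-0.02,0],[0,-0.02,0],[0,-0.02,0],[0.005,0,0.003],[0.005,0,0.003],[0,0,0],[0,0,0]],"twist":[[0,0,0],[0,0,0],[0,0,0],[0,0,0],[0,0,0],[0,0,0],[-0.5,-0.5,0],[-0.5,-0.5,0],[0,0,0],[0,0,0]]}'
python3 - <<'E'
from h import *
q,r,o=pose();go((-84,0,190),32);print(o["qpos"])
# press path: TCP = tab end point (62,32) along arc from h=50 to 0, 3mm overlap
h=np.radians(np.arange(52,-1,-5.2));pts=[q]
for a in h: pts.append(np.array([-88+62*np.cos(a)-32*np.sin(a),0,103+62*np.sin(a)+32*np.cos(a)]))
print(np.round(pts,1));path(pts,[32]*len(pts))
E
```

```text
t: 10.15
ee_pos: [617.4, -71.0, 193.1]
orientation: [2.984, -0.179, 0.847]
ft_force: [-0.3, -0.2, -0.4]
width: 0.3
grasp_force: 0.0
case tcp [-89.1   0.4 193.1] F [-0.30093137 -0.23304501 -0.37716666] twist [-0.02  0.29  0.16] delta after turn mm [2.7 0.4 5.3]
[-0.13767739  0.29857342  2.04523924  0.03347669  0.24456782  1.52287052]
[[-89.1   0.4 193.1]
 [-75.    0.  171.6]
 [-68.9   0.  170.1]
 [-62.9   0.  168.1]
 [-57.1   0.  165.5]
 [-51.5   0.  162.5]
 [-46.3   0.  158.9]
 [-41.4   0.  154.9]
 [-36.9   0.  150.5]
 [-32.8   0.  145.7]
 [-29.2   0.  140.5]
 [-26.    0.  135. ]]
[0.0005, 0.0004, 0.0257] [0, 0, 0]
[0.0045, -0.0, 0.0045] [0, 0, 0]
[0.004, -0.0, 0.0049] [0, 0, 0]
[0.0036, -0.0, 0.0052] [0, 0, 0]
[0.0031, -0.0, 0.0055] [0, 0, 0]
[0.0026, -0.0, 0.0058] [0, 0, 0]
[0.002, -0.0, 0.006] [0, 0, 0]
[0.0015, -0.0, 0.0062] [0, 0, 0]
[0.0009, -0.0, 0.0063] [0, 0, 0]
[0.0003, -0.0, 0.0063] [0, 0, 0]
[-0.0002, -0.0, 0.0063] [0, 0, 0]
```

```bash
python3 -m creep '{"delta_pos":[[0,0,0.009],[0,0,0.009],[0,0,0.008],[0.0045,0,0.0045],[0.004,0,0.0049],[0.0036,0,0.0052],[0.0031,0,0.0055],[0.0026,0,0.0058],[0,0,0]],"twist":[[0,0,0],[0,0,0],[0,0,0],[0,0,0],[0,0,0],[0,0,0],[0,0,0],[0,0,0],[0,0,0]]}'
python3 - <<'E'
from h import *
q,r,o=pose();print(q,C.T@o["ft_force"])
im,d=get_image("side");X=(cloud("side",d)-O)@C
hsv=cv2.cvtColor(im,cv2.COLOR_RGB2HSV);m=(hsv[...,0]>=5)&(hsv[...,0]<=16)&(hsv[...,1]>180)&(hsv[...,2]>100)&(d>0)
p=X[m];p=p[(abs(p[:,0]+88)<90)&(abs(p[:,1])<30)];print(len(p),np.percentile(p,[3,50,97],axis=0))
cv2.imwrite("pics/s4.png",cv2.resize(im[110:260,250:450],(800,600))[...,::-1])
E
```

```text
t: 10.9
ee_pos: [661.0, -76.9, 159.3]
orientation: [2.983, -0.18, 0.85]
ft_force: [-0.3, 0.0, 0.4]
width: 0.5
grasp_force: 0.0
[-4.51410762e+01 -1.00646303e-01  1.59252364e+02] [-0.30718202 -0.02877251  0.42486   ]
17 [[-51.45178138   0.27235932 140.21568096]
 [-42.915759     9.08052883 146.63148176]
 [-38.43030505  11.00550769 156.86805096]]
```

View pics/s4.png

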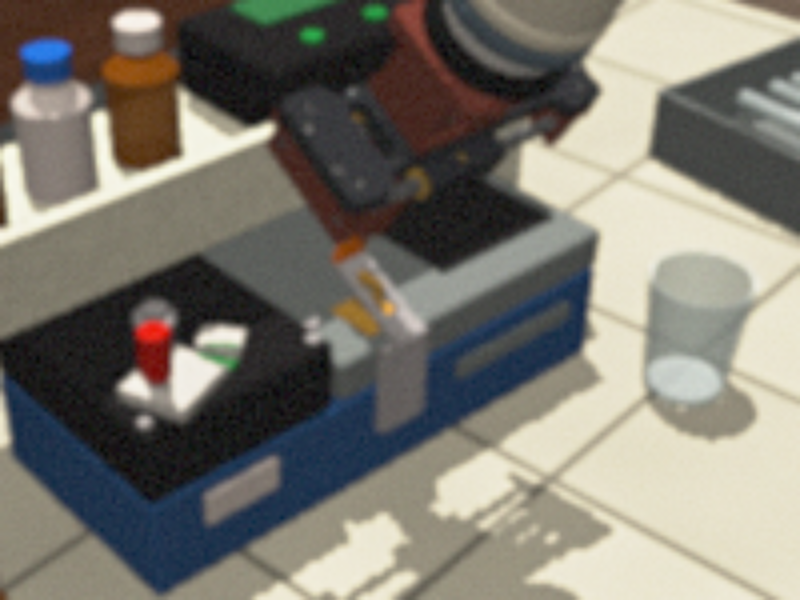

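Hasp has followed to about 30° with the fingertip on the tab's end; continuing the press.

```bash
python3 -m creep '{"delta_pos":[[0.002,0,0.006],[0.0015,0,0.0062],[0.0009,0,0.0063],[0.0003,0,0.0063],[-0.0002,0,0.0063],[0,0,0.002],[0,0,0]],"twist":[[0,0,0],[0,0,0],[0,0,0],[0,0,0],[0,0,0],[0,0,0],[0,0,0]]}'
python3 - <<'E'
from h import *
q,r,o=pose();print(q,C.T@o["ft_force"])
E
```

```text
t: 11.53
ee_pos: [681.1, -79.3, 134.4]
orientation: [2.983, -0.18, 0.851]
ft_force: [-10.4, 1.4, 14.9]
width: 0.4
grasp_force: 8.9
[-2.48338307e+01 -4.53019421e-02  1.34426744e+02] [-10.51360368   0.16090012  14.90001152]
```

```bash
python3 -m creep '{"delta_pos":[[-0.0008,0,0.0012],[-0.0008,0,0.0012],[0,0,0],[0,0,0],[0,0,0]],"twist":[[0,0,0],[0,0,0],[0,0,0],[0,0,0],[0,0,0]]}'
python3 - <<'E'
from h import *
q,r,o=pose();print(q,C.T@o["ft_force"])
E
python3 -m creep '{"delta_pos":[[0,0,-0.015],[0,0,-0.03],[0,0,-0.03],[0,0,-0.03],[0,0,-0.02],[0,0,0],[0,0,0]],"twist":[[0,0,0],[0,-3,0],[0,-3,0],[0,-3,0],[0,-3,0],[0,-3,0],[0,0,0]]}'
python3 - <<'E'
from h import *
q,r,o=pose();print(q,o["qpos"])
im,d=get_image("wrist");P=camera_params("wrist");im2,d2=get_image("side")
X=(cloud("side",d2)-O)@C
hsv=cv2.cvtColor(im2,cv2.COLOR_RGB2HSV);m=(hsv[...,0]>=5)&(hsv[...,0]<=16)&(hsv[...,1]>180)&(hsv[...,2]>100)&(d2>0)
p=X[m];p=p[(abs(p[:,0]+88)<90)&(abs(p[:,1])<30)];print(len(p),np.percentile(p,[3,50,97],axis=0))
np.savez("pics/w5.npz",im=im,d=d,K=P["camera_matrix"],E=P["extrinsics"])
cv2.imwrite("pics/w5.png",np.vstack([im[...,::-1][:300],cv2.resize(im2[150:290,230:530],(640,299))[...,::-1]]))
E
```

```text
t: 11.95
ee_pos: [681.5, -79.3, 133.9]
orientation: [2.981, -0.18, 0.856]
ft_force: [-20.6, 3.2, 32.7]
width: 0.6
grasp_force: 18.4
[-2.45250369e+01 -5.40812706e-02  1.33945174e+02] [-20.80366237   0.6087897   32.65548315]
t: 12.53
ee_pos: [624.9, -72.4, 243.6]
orientation: [3.082, -0.187, 0.461]
ft_force: [-0.2, 0.8, 0.5]
width: 0.5
grasp_force: 0.0
[-8.15059024e+01 -4.16028240e-02  2.43550119e+02] [-0.13550788  0.28757399  1.8152098   0.00397741  0.74165873  1.55371721]
68 [[-31.66129077  -7.21550984 112.93438279]
 [-28.95032283   2.2765275  124.18959234]
 [-26.60507685  11.0268362  134.43417671]]
```

View pics/w5.png

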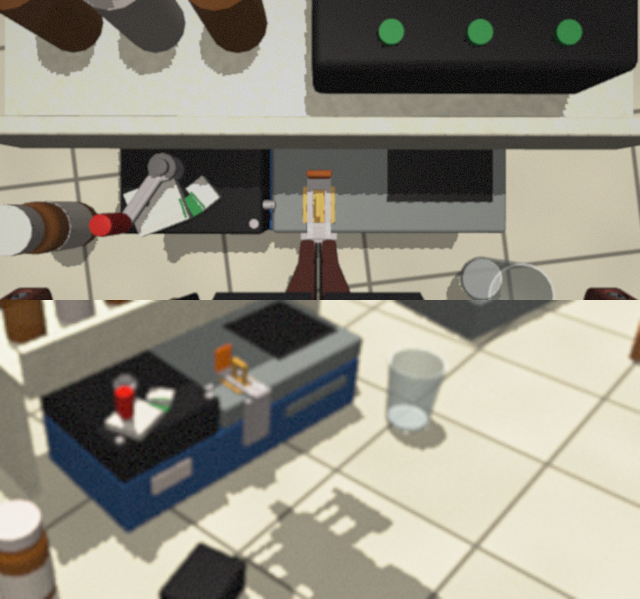

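```bash
python3 - <<'E'
from h import *
z=np.load("pics/w5.npz");im,d=z["im"],z["d"];P=dict(camera_matrix=z["K"],extrinsics=z["E"])
hsv=cv2.cvtColor(im,cv2.COLOR_RGB2HSV)
X=(cloud("wrist",d,P)-O)@C
m=(hsv[...,0]>45)&(hsv[...,0]<80)&(hsv[...,1]>90)&(hsv[...,2]>50);m[:150]=0;m[250:]=0
k,l,st,c=cv2.connectedComponentsWithStats(m.astype(np.uint8))
for i in range(1,k):
    if st[i,4]>10:
        p=X[l==i];v=p[:,:2]-[-22,130];t=.6-np.arctan2(v[:,1],-v[:,0]);rr=np.hypot(*v.T)
        print(st[i],np.median(p,0).round(1),np.percentile(t,[5,25,50,75,95]).round(3),np.percentile(rr,[5,50,95]).round(1))
m=((hsv[...,0]<4)|(hsv[...,0]>176))&(hsv[...,1]>200)&(hsv[...,2]>100);m[:150]=0;m[260:]=0;m[:,:60]=0;m[:,150:]=0
p=X[m];p=p[p[:,2]>168];print(len(p),np.median(p,0))
go((-68,161.5,190),17)
E
```

```text
[185 193  18  24 222] [-56.1 110.  117.4] [1.016 1.068 1.123 1.181 1.313] [31.2 39.6 47.8]
[180 200   6  17  17] [-58.7 116.6 124. ] [0.933 0.95  0.956 0.96  0.963] [32.5 39.2 45.7]
70 [-71.0826611  160.91495251 170.7397    ]
case tcp [-83.9   0.  240.3] F [-0.57228191 -0.84841036  0.68655632] twist [0.05 0.15 0.12] delta after turn mm [   0.5 -161.5   52.7]
```

```bash
python3 -m creep '{"delta_pos":[[0,-0.027,0],[0,-0.027,0],[0,-0.027,0],[0,-0.027,0],[0,-0.027,0],[0,-0.027,0],[0,0,0],[0,0,0]],"twist":[[0,0,0],[0,0,0],[0,0,0],[0,0,0],[0,0,0],[0,0,0],[0,0,0],[0,0,0]]}' 0.41
python3 - <<'E'
from h import *
go((-69,161.5,152),17);print(get_obs()["qpos"],get_obs()["width"])
E
```

```text
t: 13.3
ee_pos: [641.0, 90.0, 238.7]
orientation: [3.084, -0.182, 0.452]
ft_force: [-0.4, -1.0, -0.4]
width: 35.4
grasp_force: 0.0
case tcp [-85.5 163.  238.7] F [-0.2873013  -1.03897319 -0.44741183] twist [0.04 0.32 0.28] delta after turn mm [-9.6  1.5 87.7]
[ 0.15972497  0.32762656  1.76859077 -0.11641902  0.76874862  1.92113336] 35.4302886485438
```

```bash
python3 -m creep '{"delta_pos":[[-0.0024,0,0.022],[-0.0024,0,0.022],[-0.0024,0.0015,0.022],[-0.0024,0,0.02],[0,0,0],[0,0,0]],"twist":[[0,0,0],[0,0,0],[0,0,0],[0,0,0],[0,0,0],[0,0,0]]}'
python3 - <<'E'
from h import *
q,r,o=pose();go((-69,161.5,152),17);print(o["moment"])
# finger offset: knob pushed by +y pad: tool centre y = knob_y + 9 - 17.7
ts=np.arange(0,1.3,.05);pts=[q]+[np.array([-22-56*np.cos(.6-t),130+56*np.sin(.6-t)-8.7,152]) for t in ts]
print(np.round(pts[1],1));path(pts,[17]*len(pts))
E
```

```text
t: 13.8
ee_pos: [656.1, 84.0, 153.8]
orientation: [3.083, -0.188, 0.45]
ft_force: [0.1, 0.0, -0.9]
width: 36.2
grasp_force: 0.0
case tcp [-69.8 158.9 153.8] F [ 0.12800508  0.03895349 -0.91920474] twist [0.13 0.39 0.07] delta after turn mm [ 0.2 -2.6  2. ]
[0.08716674 0.18223621 0.02216731]
[-68.2 152.9 152. ]
[0.0009, 0.006, 0.0022] [0, 0, 0]
[-0.0015, 0.0023, -0.0004] [0, 0, 0]
[-0.0013, 0.0024, -0.0004] [0, 0, 0]
[-0.0012, 0.0025, -0.0004] [0, 0, 0]
[-0.0011, 0.0026, -0.0003] [0, 0, 0]
[-0.001, 0.0026, -0.0003] [0, 0, 0]
[-0.0009, 0.0027, -0.0003] [0, 0, 0]
[-0.0007, 0.0027, -0.0002] [0, 0, 0]
[-0.0006, 0.0027, -0.0002] [0, 0, 0]
[-0.0005, 0.0028, -0.0001] [0, 0, 0]
[-0.0003, 0.0028, -0.0001] [0, 0, 0]
[-0.0002, 0.0028, -0.0001] [0, 0, 0]
[-0.0001, 0.0028, -0.0] [0, 0, 0]
[0.0001, 0.0028, 0.0] [0, 0, 0]
[0.0002, 0.0028, 0.0001] [0, 0, 0]
[0.0003, 0.0028, 0.0001] [0, 0, 0]
[0.0005, 0.0028, 0.0001] [0, 0, 0]
[0.0006, 0.0027, 0.0002] [0, 0, 0]
[0.0007, 0.0027, 0.0002] [0, 0, 0]
[0.0009, 0.0027, 0.0003] [0, 0, 0]
[0.001, 0.0026, 0.0003] [0, 0, 0]
[0.0011, 0.0026, 0.0003] [0, 0, 0]
[0.0012, 0.0025, 0.0004] [0, 0, 0]
[0.0013, 0.0024, 0.0004] [0, 0, 0]
[0.0015, 0.0023, 0.0004] [0, 0, 0]
[0.0016, 0.0023, 0.0005] [0, 0, 0]
```

Push to t≈0.5 first, checking force.

```bash
python3 -m creep '{"delta_pos":[[0.0005,0.003,0],[0.0004,0.003,0],[-0.0015,0.0023,-0.0004],[-0.0013,0.0024,-0.0004],[-0.0012,0.0025,-0.0004],[-0.0011,0.0026,-0.0003],[-0.001,0.0026,-0.0003],[-0.0009,0.0027,-0.0003],[-0.0007,0.0027,-0.0002],[-0.0006,0.0027,-0.0002],[-0.0005,0.0028,-0.0001],[-0.0003,0.0028,-0.0001],[0,0,0]],"twist":[[0,0,0],[0,0,0],[0,0,0],[0,0,0],[0,0,0],[0,0,0],[0,0,0],[0,0,0],[0,0,0],[0,0,0],[0,0,0],[0,0,0],[0,0,0]]}'
python3 - <<'E'
from h import *
def see():
    q,r,o=pose();print("tcp",q.round(1),"F",(C.T@o["ft_force"]).round(1),"t est",(.6-np.arcsin(np.clip((q[1]+8.7-130)/56,-1,1))).round(3))
see()
E
```

```text
t: 14.88
ee_pos: [644.3, 53.6, 155.5]
orientation: [3.083, -0.187, 0.453]
ft_force: [0.1, 0.5, -0.1]
width: 35.9
grasp_force: 0.0
tcp [-77.7 127.3 155.5] F [ 0.1  0.5 -0.1] t est 0.492
```

```bash
cat >> h.py <<'E'
def see():
    q,r,o=pose();print("tcp",q.round(1),"F",(C.T@o["ft_force"]).round(1),"t est",(.6-np.arcsin(np.clip((q[1]+8.7-130)/56,-1,1))).round(3))
    im,d=get_image("side");X=(cloud("side",d)-O)@C;hsv=cv2.cvtColor(im,cv2.COLOR_RGB2HSV)
    m=((hsv[...,0]<4)|(hsv[...,0]>176))&(hsv[...,1]>190)&(hsv[...,2]>90)&(d>0)
    p=X[m];p=p[(abs(p[:,0]+70)<30)&(p[:,1]>60)&(p[:,1]<190)&(p[:,2]>132)&(p[:,2]<180)]
    if len(p):print("red",len(p),np.percentile(p,[5,50,95],axis=0).round(1).tolist())
    return im
E
python3 - <<'E'
from h import *
im=see();cv2.imwrite("pics/s6.png",cv2.resize(im[130:250,250:410],(800,600))[...,::-1])
E
```

```text
tcp [-77.7 127.3 155.5] F [ 0.1  0.5 -0.1] t est 0.492
red 24 [[-86.9, 132.1, 152.8], [-85.9, 137.8, 165.0], [-82.6, 142.0, 174.4]]
```

View pics/s6.png

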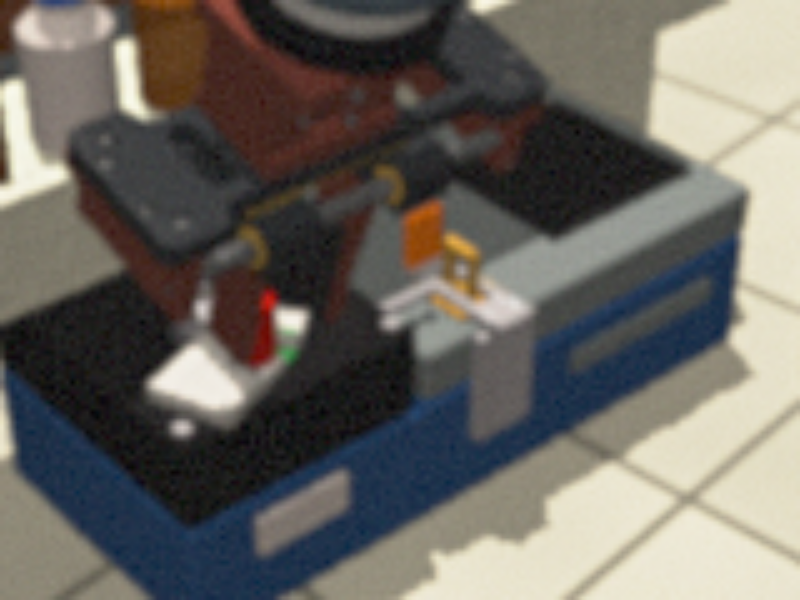

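```bash
python3 -m creep '{"delta_pos":[[-0.0002,0.0028,0],[-0.0001,0.0028,0],[0.0001,0.0028,0],[0.0002,0.0028,0],[0.0003,0.0028,0.0001],[0.0005,0.0028,0.0001],[0.0006,0.0027,0.0002],[0,0,0]],"twist":[[0,0,0],[0,0,0],[0,0,0],[0,0,0],[0,0,0],[0,0,0],[0,0,0],[0,0,0]]}'
python3 - <<'E'
from h import *
see()
E
```

```text
t: 15.6
ee_pos: [644.1, 34.1, 155.9]
orientation: [3.083, -0.187, 0.455]
ft_force: [0.4, 0.4, -0.8]
width: 35.9
grasp_force: 0.0
tcp [-75.6 108.  155.9] F [ 0.3  0.5 -0.8] t est 0.841
red 34 [[-86.2, 113.2, 148.9], [-84.6, 117.7, 163.1], [-80.5, 122.9, 172.9]]
```

Now fine steps: 1 mm a row, four at a time.

```bash
python3 -m creep '{"delta_pos":[[0.0003,0.001,0.0001],[0.0003,0.001,0.0001],[0.0003,0.001,0.0001],[0.0003,0.001,0.0001],[0,0,0]],"twist":[[0,0,0],[0,0,0],[0,0,0],[0,0,0],[0,0,0]]}'
python3 - <<'E'
from h import *
see()
E
```

```text
t: 16.07
ee_pos: [645.0, 30.7, 156.1]
orientation: [3.083, -0.187, 0.456]
ft_force: [0.2, -0.3, 0.2]
width: 35.7
grasp_force: 0.0
tcp [-74.2 104.7 156.1] F [ 0.3 -0.3  0.2] t est 0.902
red 37 [[-85.7, 109.0, 150.4], [-84.1, 115.2, 161.4], [-78.1, 119.7, 173.7]]
```

```bash
python3 -m creep '{"delta_pos":[[0.0003,0.001,0.0001],[0.0003,0.001,0.0001],[0.0003,0.001,0.0001],[0,0,0]],"twist":[[0,0,0],[0,0,0],[0,0,0],[0,0,0]]}'
python3 - <<'E'
from h import *
see()
E
```

```text
t: 16.45
ee_pos: [645.4, 27.6, 155.9]
orientation: [3.083, -0.187, 0.455]
ft_force: [-0.1, 0.8, -0.1]
width: 36.0
grasp_force: 0.5
tcp [-73.4 101.6 155.9] F [-0.2  0.8 -0.1] t est 0.959
red 40 [[-84.6, 106.4, 150.9], [-83.2, 111.8, 163.1], [-80.5, 116.9, 174.0]]
```

```bash
python3 -m creep '{"delta_pos":[[0.0004,0.001,0.0001],[0.0004,0.001,0.0001],[0.0004,0.001,0.0001],[0,0,0]],"twist":[[0,0,0],[0,0,0],[0,0,0],[0,0,0]]}'
python3 - <<'E'
from h import *
see()
E
```

```text
t: 16.83
ee_pos: [646.2, 24.2, 155.8]
orientation: [3.083, -0.187, 0.455]
ft_force: [-0.0, -0.7, -1.1]
width: 36.1
grasp_force: 0.0
tcp [-72.2  98.4 155.8] F [ 0.1 -0.7 -1.1] t est 1.022
red 39 [[-82.7, 103.6, 149.6], [-81.9, 108.1, 160.8], [-78.0, 113.1, 172.6]]
```

```bash
python3 -m creep '{"delta_pos":[[0.0004,0.001,0.0001],[0.0004,0.001,0.0001],[0,0,0]],"twist":[[0,0,0],[0,0,0],[0,0,0]]}'
python3 - <<'E'
from h import *
see()
E
```

```text
t: 17.13
ee_pos: [646.9, 22.2, 156.1]
orientation: [3.083, -0.187, 0.456]
ft_force: [0.0, -0.6, 0.7]
width: 35.9
grasp_force: 0.0
tcp [-71.2  96.5 156.1] F [ 0.1 -0.6  0.7] t est 1.059
red 46 [[-81.5, 99.5, 146.3], [-80.2, 107.0, 157.9], [-74.7, 111.7, 168.8]]
```

```bash
python3 -m creep '{"delta_pos":[[0.0004,0.001,0.0001],[0.0004,0.001,0.0001],[0,0,0]],"twist":[[0,0,0],[0,0,0],[0,0,0]]}'
python3 - <<'E'
from h import *
see()
E
```

```text
t: 17.43
ee_pos: [647.5, 20.3, 156.1]
orientation: [3.083, -0.187, 0.456]
ft_force: [-0.4, 1.2, -0.1]
width: 36.1
grasp_force: 0.3
tcp [-70.4  94.7 156.1] F [-0.6  1.2 -0.1] t est 1.095
red 48 [[-81.7, 100.3, 145.7], [-80.0, 104.8, 158.4], [-76.6, 110.2, 169.2]]
```

```bash
python3 -m creep '{"delta_pos":[[0.0004,0.001,0.0001],[0.0004,0.001,0.0001],[0,0,0]],"twist":[[0,0,0],[0,0,0],[0,0,0]]}'
python3 - <<'E'
from h import *
see();see()
E
```

```text
t: 17.73
ee_pos: [648.1, 18.2, 156.1]
orientation: [3.083, -0.187, 0.456]
ft_force: [0.6, 0.8, -0.4]
width: 35.8
grasp_force: 0.5
tcp [-69.6  92.7 156.1] F [ 0.6  0.8 -0.4] t est 1.136
red 45 [[-81.1, 97.7, 144.4], [-79.3, 103.6, 158.5], [-72.9, 109.6, 169.2]]
tcp [-69.6  92.7 156.1] F [0.5 0.7 0.3] t est 1.135
red 45 [[-80.6, 97.6, 146.1], [-79.2, 103.3, 160.0], [-71.8, 108.3, 168.8]]
```

```bash
python3 -m creep '{"delta_pos":[[0.0005,0.001,0.0001],[0.0005,0.001,0.0001],[0,0,0]],"twist":[[0,0,0],[0,0,0],[0,0,0]]}'
python3 - <<'E'
from h import *
see();see()
E
```

```text
t: 18.08
ee_pos: [648.8, 16.1, 156.1]
orientation: [3.083, -0.187, 0.455]
ft_force: [0.3, 1.0, -0.5]
width: 36.4
grasp_force: 0.5
tcp [-68.6  90.6 156.1] F [ 0.2  1.1 -0.5] t est 1.179
red 44 [[-79.8, 95.4, 146.6], [-77.7, 102.8, 156.2], [-74.5, 107.2, 169.5]]
tcp [-68.7  90.7 156.2] F [1.  1.1 0. ] t est 1.179
red 39 [[-79.5, 95.5, 144.8], [-77.6, 102.0, 157.3], [-74.9, 106.5, 169.0]]
```

```bash
python3 -m creep '{"delta_pos":[[0.0005,0.001,0.0001],[0.0005,0.001,0.0001],[0,0,0]],"twist":[[0,0,0],[0,0,0],[0,0,0]]}'
python3 - <<'E'
from h import *
see();im=see();cv2.imwrite("pics/s7.png",cv2.resize(im[130:250,250:410],(800,600))[...,::-1])
E
```

```text
t: 18.43
ee_pos: [649.5, 14.1, 156.2]
orientation: [3.084, -0.187, 0.455]
ft_force: [0.0, 2.2, -1.7]
width: 36.0
grasp_force: 1.2
tcp [-67.7  88.8 156.2] F [-0.2  2.2 -1.7] t est 1.22
red 40 [[-78.2, 94.3, 146.4], [-76.8, 99.9, 155.7], [-72.0, 105.3, 169.4]]
tcp [-67.7  88.8 156.2] F [ 0.3  2.4 -2. ] t est 1.219
red 37 [[-78.4, 93.9, 145.9], [-76.5, 100.4, 157.7], [-71.2, 104.6, 169.1]]
```

View pics/s7.png

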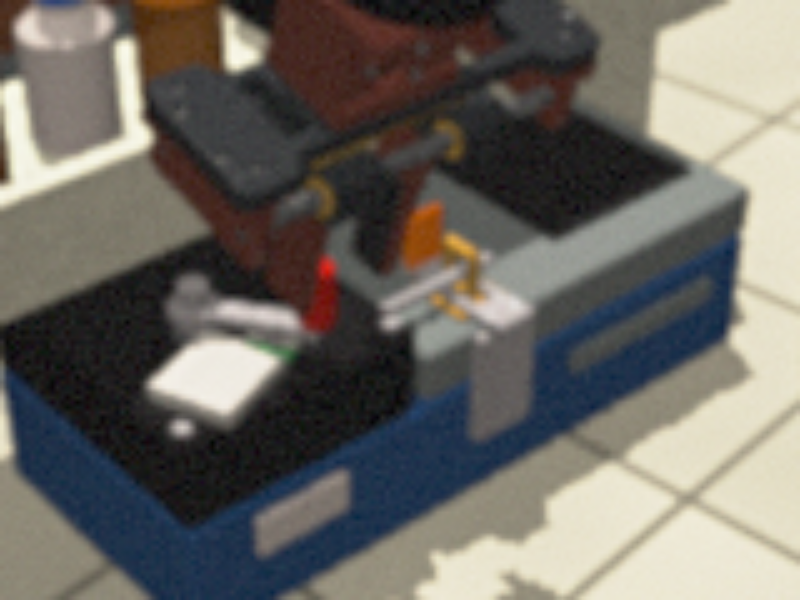

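```bash
python3 -m creep '{"delta_pos":[[0.0005,0.001,0.0001],[0.0005,0.001,0.0001],[0,0,0]],"twist":[[0,0,0],[0,0,0],[0,0,0]]}'
python3 - <<'E'
from h import *
see();see()
E
```

```text
t: 18.78
ee_pos: [650.3, 12.9, 156.2]
orientation: [3.085, -0.187, 0.455]
ft_force: [0.2, 8.9, -2.3]
width: 36.0
grasp_force: 4.2
tcp [-66.8  87.7 156.2] F [-0.9  8.9 -2.3] t est 1.243
red 46 [[-77.6, 93.5, 145.0], [-76.5, 98.8, 155.9], [-71.8, 104.6, 168.4]]
tcp [-66.8  87.7 156.2] F [-0.2  8.6 -1.3] t est 1.242
red 48 [[-77.8, 93.6, 145.0], [-76.5, 99.0, 156.4], [-71.5, 105.4, 168.7]]
```

```bash
python3 -m creep '{"delta_pos":[[0,-0.004,0],[0,-0.004,0],[0,0,-0.01],[0,0,-0.02],[0,0,-0.03],[0,0,-0.03],[0,0,-0.02],[0,0,0],[0,0,0]],"twist":[[0,0,0],[0,0,0],[0,0,0],[0,0,0],[0,0,0],[0,0,0],[0,0,0],[0,0,0],[0,0,0]]}'
python3 - <<'E'
from h import *
im=see()
X=(cloud("side",get_image("side")[1])-O)@C
hsv=cv2.cvtColor(im,cv2.COLOR_RGB2HSV);m=(hsv[...,0]>=5)&(hsv[...,0]<=16)&(hsv[...,1]>180)&(hsv[...,2]>100)
p=X[m];p=p[(abs(p[:,0]+88)<90)&(abs(p[:,1])<30)];print("tab",len(p),np.percentile(p,[3,50,97],axis=0))
cv2.imwrite("pics/s8.png",cv2.resize(im[130:250,250:410],(800,600))[...,::-1])
E
```

```text
t: 19.63
ee_pos: [620.2, 23.8, 263.7]
orientation: [3.083, -0.187, 0.461]
ft_force: [0.5, -0.3, 0.6]
width: 36.3
grasp_force: 0.0
tcp [-98.   94.8 263.7] F [ 0.5 -0.2  0.6] t est 1.093
red 84 [[-78.1, 95.0, 147.0], [-74.9, 102.3, 162.8], [-65.5, 107.5, 169.2]]
tab 66 [[-31.22833889  -7.52203464 111.34720672]
 [-28.78651578   2.26312833 124.72135772]
 [-26.17687621  11.4245077  134.29221815]]
```

View pics/s8.png

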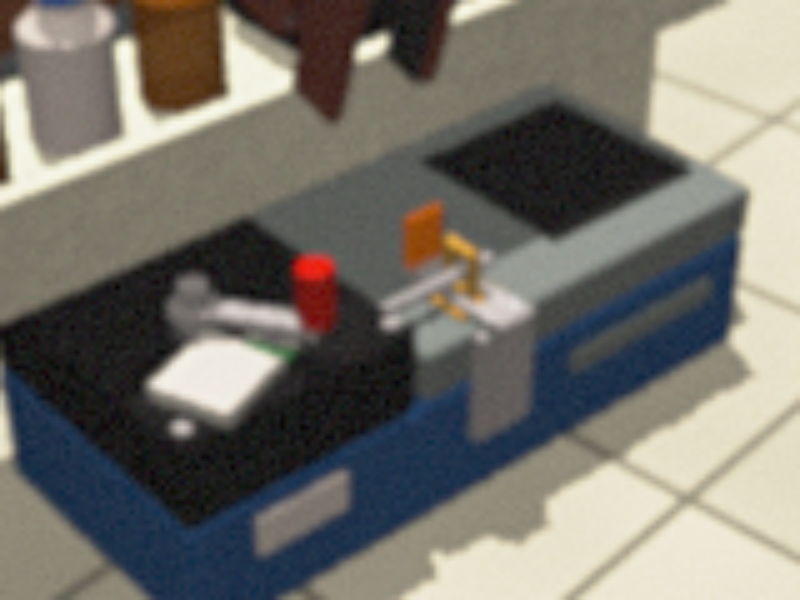

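```bash
python3 - <<'E'
from h import *
P=camera_params("side");im,d=get_image("side");X=(cloud("side",d,P)-O)@C
hsv=cv2.cvtColor(im,cv2.COLOR_RGB2HSV);red=((hsv[...,0]<4)|(hsv[...,0]>176))&(hsv[...,1]>190)&(hsv[...,2]>90)&(d>0)
z0=np.load("pics/side0.npz");h0=cv2.cvtColor(z0["im"],cv2.COLOR_RGB2HSV);r0=((h0[...,0]<4)|(h0[...,0]>176))&(h0[...,1]>190)&(h0[...,2]>90);X0=(cloud("side",z0["d"],P)-O)@C
for n,A,m in(("now",X,red),("start",X0,r0)):
    p=A[m];p=p[(abs(p[:,0]+70)<30)&(p[:,1]>60)&(p[:,1]<190)&(p[:,2]>130)&(p[:,2]<185)]
    t=p[p[:,2]>np.percentile(p[:,2],97)-4];c=np.median(t,0);v=c[:2]-[-22,130]
    print(n,len(p),len(t),c.round(1),"t",.6-np.arctan2(v[1],-v[0]),np.hypot(*v),"z98",np.percentile(p[:,2],98))
for r in((-70,-50,80,90),(-10-30,-15,100,115)):
    for A in(X,X0):
        s=A[(A[...,0]>r[0])&(A[...,0]<r[1])&(A[...,1]>r[2])&(A[...,1]<r[3])&(A[...,2]>100)&(A[...,2]<140)];print("housing z",len(s),np.median(s[:,2]))
for n,(a,b),hh in(("beaker",(-146,-200),85),("jar",(-80,300),100),("adapter",(-203,180),40)):
    out=[]
    for A in(X0,X):
        s=A[(np.hypot(A[...,0]-a,A[...,1]-b)<70)&(A[...,2]>15)&(A[...,2]<hh+5)];out.append(np.median(s,0).round(1))
    print(n,out)
E
```

```text
now 88 35 [-71.6 101.2 168.2] t 1.1256197148299003 57.32806344038318 z98 169.47046590632132
start 87 35 [-71.3 163.7 173.3] t -0.00028170721432418944 59.68791067155213 z98 174.60285670860526
housing z 17 119.38880964505756
housing z 26 119.05506669934098
housing z 5 118.14019149909012
housing z 41 119.8020465471879
beaker [array([-150.7, -187.1,   63.2]), array([-150.1, -187.1,   63.2])]
jar [array([-96.8, 304.3,  74.6]), array([-96.8, 304.1,  74.6])]
adapter [array([-207.5,  184.2,   40.3]), array([-207.2,  183.8,   40.3])]
```

```bash
python3 -c "
from workcell import close_job
print(close_job())"
```

```text
the job is handed in; nothing more can be done
None
```

I handed the job in at about 20 s of the 70 s allowed; the result was not reported back. By my measurements the lid is shut, the hasp lies flat over the catch, and the lever stands at about 1.13 rad, dropped about 5 mm into the green notch. The highest push I read on the lever was about 9 N, and the beaker, bottle and adapter moved less than 1 mm.

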